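# Set the coffee grinder's grind dial and start it

### The arm

A 6-joint arm with a two-finger parallel gripper is mounted at the origin on the work surface. World frame = base frame: x ahead of the robot, y to its left, z up, the work surface at z = 0. Lengths are in m, angles in rad, forces in N, time in s.
With the tool pointing down it reaches from about 0.375 to 0.9 m from the base axis. Payload 3.1 kg.
Tool frame: the origin (TCP) lies between the finger pads; the fingertips stand 22 mm ahead of it and the grasp point (between the pads) lies 3 mm ahead of it; z points along the fingers, y is the direction in which the jaws open and shut (so a half turn about z gives the same grasp; the last joint's range is limited). The gripper opens to 87 mm and grips with 3 to 60 N. Pads are 19 mm wide; open, the fingers measure 117 mm over their backs; the gripper's body (75 mm by 190 mm) begins 51 mm behind the grasp point.
Start: joints at [-1.474, 0.527, 1.433, -0, 1.181, -0.178], TCP at [0.17, -0.601, 0.245] pointing down, gripper open.
Joint ranges: [-3.08, 3.08], [-0.75, 2.2], [0.22, 2.44], [-1.43, 4.57], [0, 2.65], [-2.85, 2.85]. Speed limits (rad/s): [2.79, 2.79, 3.14, 3.14, 3.14, 3.14].

### API

Orientations are given as a unit quaternion [x, y, z, w].
In Python, from rig import get_obs, camera, get_calibration, hand_in, search_frame gives the robot as it stands.
- The arm moves only by the shell command python3 -m jog 'ROWS' [FORCE]. ROWS is JSON, a list of rows, each an object with "grip": the closure in counts, from 0 (fully open) to 255 (shut); "travel": the shift along the world's x, y, z in cm, a list of three; "twist": the turn about the world's z in degrees. A call has 1 to 8 rows; each row shifts and turns the commanded pose from where the row before left it; what a row does not reach is not made up. A row lasts 1/10 s, in which the tool goes at most 50 mm and 8.59 degrees, less where a joint would pass 70% of its speed; a pose out of reach is approached as far as the arm can. A call is refused whole if a number of a shift passes 5 or a number of a turn 8.59, either way. A call with a gripper value outside its range is refused whole. The fingers move at their own pace and stop on an object; FORCE is the grip in N (left out, the last holds). Time passes only in rows, so rows that do not move let the fingers close. It gives the time, the measured TCP pose, the force and the opening at its end, in the units of the state.
- get_obs(): the state, without advancing time (a new reading comes with each control period).
- camera(name): name is "scene" or "top" or "wrist"; returns the picture (400x640x3 uint8, red, green, blue); there is no depth.
- get_calibration(name): a dict with "fx", "fy", "cx", "cy" (pixels), "R" (3x3) and "t" (3): a world point X has camera coordinates R X + t; the wrist camera has in their place "T_tool_cam" (4x4, takes a point from camera to tool coordinates, whose origin is the TCP and whose axes are the flange's). Camera axes: x right, y down, z forward; pixel columns grow to the right and rows downward; lengths in m; the calibration is good to about 2 mm. A picture is of the moment at which its call begins: read the wrist's pose just before it. get_calibration takes no time and is no camera call.
- hand_in(): hands the job in, once; it reports no verdict.
Trained networks look in the newest picture that a camera, given by its name, has taken for a name from the list of things; names that differ only in an ending like _2 or _b are one class to them, and where a whole thing is asked for, a point or a joint stands for the part that bears it (a point fixed in the world has none). Each returns a list of dicts, best first, with "p" (0 to 1); they miss things now and then, are a little off and sometimes report something else, mostly with a low value. They report only what shows in the picture. A call takes as long as a camera call. They do not tell look-alikes from the thing itself.
- search_frame(target, camera): "at" ([x, y, z] in m, in world coordinates, good to about 4 mm: the middle of the surface that is visible of it).
The state is a dict: "time": time; "q": joint angles; "joint_velocities": joint speeds; "joint_torque": joint torques, N m; "position": TCP position; "tool_rot": TCP orientation; "ft_force": force on the tool from outside, world axes, zero at the start; "moment": the same for the moment, N m; "grip_width": finger opening in m.
Only numpy, scipy, OpenCV 4.12 (cv2) and the standard library are available. Lean on these libraries where they do the work, as an engineer would, in place of code of your own. Each camera call takes 0.05 s, during which the arm holds its last target. There are 200 camera calls.

### The job

Set the grind: gently push the brass lug of the black dial on top of the green grinder round with the fingertips, without pinching it, until the dial's white index mark lines up with the red line of the scale around it. Then press the blue start button fully down and let it come back up. Leave the cup under the spout and everything else on the table where it stands.

Things in the scene. Friction and masses are not known exactly. Their poses are not given: they have to be found in the camera images.
- grinder: green grinder, housing 190 x 190 mm, flat top 200 mm above the table. Origin on the table, straight below the dial's axis. Its front (own -x) carries a tray with the dosing cup, reaching 205 mm from the axis, and a spout, 157 mm; both stay lower than 170 mm
- scale_ring: light metal scale ring round the dial, fixed during a run, 176 mm across, 8 mm thick, with dark lines every 7.5 degrees and one red line; origin on the dial's axis at the ring's underside
- dial_axis (a point): point on the dial's vertical turning axis, level with the dial's top face, 212 mm above the table. The dial is a black disc 124 mm across, 12 mm thick, on the grinder's top. A steel hub cap, 32 mm across, rises 6 mm above its face; only this and the lug stand above the face
- index_mark (a point): outer end of the dial's white index mark, 64 mm from the axis, level with the dial's top face; it turns with the dial. A white stripe on top of the brass lug continues it inwards
- target_line (a point): inner end of the red line on the scale ring, 64 mm from the axis, level with the dial's top face. At the start the index mark lies 0.6 to 2.1 rad clockwise of it seen from above, so the dial must be turned counter-clockwise
- lug_top (a point): centre of the top of the brass lug on the dial, on the index mark's radius, 37 mm from the axis. The lug is a block 28 mm high above the dial face, 16 mm wide along the turning direction, 26 mm long along the radius. The dial turns at 3 to 5 N pushed on the lug and stays where it is left
- dial (a joint): turning angle of the dial, rad, growing counter-clockwise seen from above; stops at -1.45 and 1.3
- start (a joint): travel of the blue start button, m: 0 up, 0.006 fully down; a spring brings it back, about 5 N are needed to hold it fully down
- start_top (a point): centre of the top face of the blue start button, 40 mm across, 54 mm above the table when up; it stands 10 mm above a steel collar, 52 mm across, on a grey box (80 x 70 mm, 40 mm high) beside the grinder and is pressed straight down
- dosing_cup: steel dosing cup standing under the grinder's spout, 58 mm across, 60 mm high; a bystander to leave alone; origin at the centre of its underside
- tamper: wooden tamper, 58 mm across, 85 mm high; a bystander to leave alone; origin at the centre of its underside
- bean_jar: amber jar with steel cap, 80 mm across, 130 mm high; a bystander to leave alone; origin at the centre of its underside
- tasting_cup: white cup, 72 mm across, 60 mm high; a bystander to leave alone; origin at the centre of its underside
- sample_tin: red tin, 68 mm across, 75 mm high; a bystander to leave alone; origin at the centre of its underside
- brush: hand brush lying flat, 170 mm long, 20 mm high; a bystander to leave alone; origin at the middle of its underside
- scoop: long spoon lying flat, 160 mm long, 20 mm high; a bystander to leave alone; origin at the middle of its underside
There are look-alikes about, which are no part of the job. What is shaped like the part that bears start but pink is not meant.

How it is judged:
On the way, in this order (a step that is already met when the one before it is completed fails the run):
1. the index mark is lined up with the red line and the dial is at rest (horizontal distance between index_mark and target_line below 0.004 m and velocity of joint dial between -0.05 and 0.05 rad/s), for 0.3 s.
2. the start button is pressed down (value of joint start above 0.0045 m), for 0.05 s.
At the end, for the whole second after the job is handed in: The index mark's end is within 4 mm (half a scale division) of the red line's end, the dial is at rest, the start button has been pressed (4.5 of its 6 mm) after that and is up again, and every bystander is within 20 mm of where it stood (all of step 1 and value of joint start below 0.0015 m and distance of each of dosing_cup, tamper, bean_jar, tasting_cup, sample_tin, brush, scoop from where it was at the start of the episode below 0.02 m); the robot touches nothing.
It fails at once if the lug is pinched (both flanks pressed at once) (contact force between the fingers and dial_c2 above 1 N and contact force between the fingers and dial_c3 above 1 N).
It fails at once if the lug is pushed with more than 25 N (contact force between the fingers and dial_c2 above 25 N or contact force between the fingers and dial_c3 above 25 N).
It fails at once if the start button is pressed while the index mark is off the red line (value of joint start above 0.003 m and not (horizontal distance between index_mark and target_line below 0.004 m)).
It fails at once if a bystander is moved, knocked or lifted by more than 20 mm (distance of any of dosing_cup, tamper, bean_jar, tasting_cup, sample_tin, brush, scoop from where it was at the start of the episode above 0.02 m).
It also fails if it takes over 54 s, if anything falls off the work surface, if the arm or the gripper's body presses on something with over 40 N, if the wrist force passes 120 N, or if a joint passes its speed limit or range.

## Working session

There is one attempt and no reset: what is moved stays moved. The work goes in short steps, Python scripts to look and compute and a shell command to move; the robot and the scene stay as the last step left them, time stands still between calls to the robot, and variables do not carry over. Pictures are saved under pics/ and viewed, about 8 in all and at most 12, crops included, and the job is handed in when it is done.

```bash
mkdir -p pics; cat > h.py <<'E'
import cv2,numpy as np
from rig import *
def save(n,img): cv2.imwrite('pics/'+n,cv2.cvtColor(img,cv2.COLOR_RGB2BGR))
def onplane(cam,u,v,z):
    c=get_calibration(cam);R=np.array(c['R']);t=np.array(c['t'])
    d=R.T@np.array([(u-c['cx'])/c['fx'],(v-c['cy'])/c['fy'],1]);o=-R.T@t
    return o+d*(z-o[2])/d[2]
def proj(cam,X):
    c=get_calibration(cam);p=np.array(c['R'])@np.array(X)+np.array(c['t'])
    return c['fx']*p[0]/p[2]+c['cx'],c['fy']*p[1]/p[2]+c['cy']
E
python3 - <<'E'
from h import *
o=get_obs();print(o['time'],o['position'],o['tool_rot'],o['ft_force'],o['grip_width'])
a=camera('top');b=camera('scene')
save('top.png',a);save('scene.png',b)
for n in ['grinder','dial_axis','index_mark','target_line','lug_top','start_top']:
    for c in ['top','scene']:
        for r in search_frame(n,c)[:3]: print(n,c,np.round(r['at'],3),round(r['p'],2),np.round(proj(c,r['at'])))
print(get_obs()['time'])
E
```

```text
0.0 [ 0.1701581  -0.60070844  0.24358802] [ 9.90506636e-01  1.37460869e-01  4.33118681e-05 -1.05438799e-03] [-0.51520641 -0.76328487  0.03566321] 0.08712364881109186
grinder scene [0.586 0.03  0.148] 0.89 [330. 227.]
dial_axis top [0.458 0.026 0.204] 0.86 [309. 219.]
dial_axis scene [0.588 0.029 0.148] 0.67 [330. 227.]
index_mark top [0.521 0.006 0.214] 0.61 [315. 200.]
index_mark scene [0.529 0.004 0.21 ] 0.77 [329. 198.]
target_line top [0.524 0.005 0.209] 0.8 [315. 200.]
target_line top [0.558 0.449 0.011] 0.4 [200. 193.]
target_line scene [0.548 0.006 0.207] 0.86 [328. 203.]
lug_top top [0.523 0.004 0.213] 0.58 [315. 200.]
lug_top scene [0.53  0.002 0.213] 0.77 [328. 198.]
start_top top [ 0.576 -0.328  0.058] 0.56 [404. 189.]
start_top top [ 0.294 -0.426  0.057] 0.53 [431. 265.]
start_top scene [ 0.459 -0.444  0.055] 0.61 [218. 187.]
start_top scene [ 0.577 -0.328  0.054] 0.57 [232. 217.]
start_top scene [ 0.298 -0.42   0.054] 0.57 [242. 162.]
0.7
```

View pics/top.png

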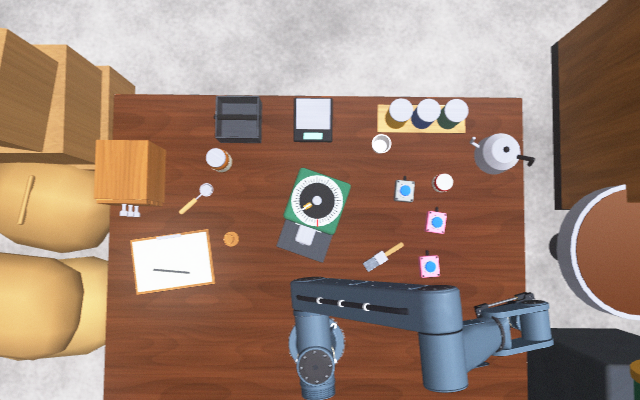

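View pics/scene.png

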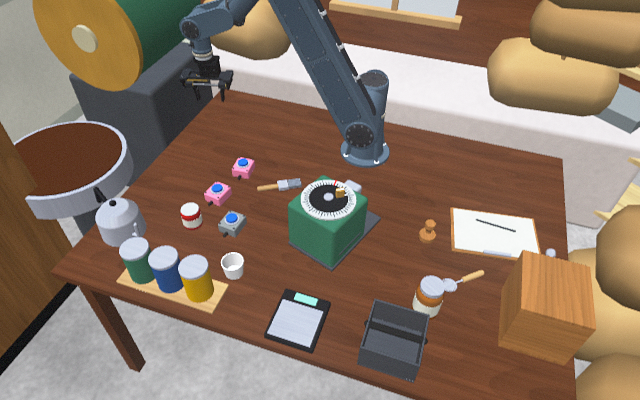

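The top view shows the grinder's dial at about (317,200), its brass lug at (308,207) and the red line at about (317,222). The grey-boxed button is at (405,190), and the two pink look-alikes are at (436,222) and (430,266). I'll get the wrist camera's offset next, then fly over the dial.

```bash
python3 - <<'E'
from h import *
c=get_calibration('wrist');print(np.round(c['T_tool_cam'],3),c['fx'],c['cx'],c['cy'])
a=cv2.imread('pics/top.png')[165:245,270:370]
cv2.imwrite('pics/topc.png',cv2.resize(a,(800,640)[:2],interpolation=cv2.INTER_CUBIC)[:600])
for u,v in [(317,200),(317,222),(308,207)]: print(onplane('top',u,v,.212))
print(onplane('top',404.5,190,.054), onplane('scene',231,216,.054))
from scipy.spatial.transform import Rotation as R
print(R.from_quat(get_obs()['tool_rot']).as_matrix().round(2))
E
python3 -m jog '[{"grip":0,"travel":[0,0,4],"twist":0},{"grip":0,"travel":[3,4,4],"twist":0},{"grip":0,"travel":[3,4,2],"twist":0},{"grip":0,"travel":[3,4,2],"twist":0},{"grip":0,"travel":[3,4,1],"twist":0},{"grip":0,"travel":[3,4,0],"twist":0},{"grip":0,"travel":[3,4,0],"twist":0},{"grip":0,"travel":[3,4,0],"twist":0}]'
```

```text
[[-0.001 -0.966 -0.26   0.071]
 [ 1.    -0.    -0.001  0.001]
 [ 0.001 -0.26   0.966 -0.14 ]
 [ 0.     0.     0.     1.   ]] 308.52607611619766 319.6491316360748 197.9469110356627
[ 0.52271057 -0.00165237  0.212     ]
[ 0.44742169 -0.00230874  0.212     ]
[0.49844873 0.02892746 0.212     ]
[ 0.57354727 -0.32925622  0.054     ] [ 0.57537378 -0.33143923  0.054     ]
[[ 0.96  0.27  0.  ]
 [ 0.27 -0.96 -0.  ]
 [ 0.    0.   -1.  ]]
time: 1.5
position: [0.3696, -0.3349, 0.3632]
tool_rot: [0.991, 0.137, 0.0, 0.0]
ft_force: [-0.3, -0.4, -0.9]
grip_width: 0.087
```

```bash
python3 -m jog '[{"grip":255,"travel":[1,4.5,0],"twist":3},{"grip":255,"travel":[1,4.5,0],"twist":3},{"grip":255,"travel":[1,4.5,0],"twist":3},{"grip":255,"travel":[1,4.5,0],"twist":3},{"grip":255,"travel":[1,4.5,0],"twist":3},{"grip":255,"travel":[1,4.5,0],"twist":3},{"grip":255,"travel":[0,4,0],"twist":4},{"grip":255,"travel":[0,0,0],"twist":0}]' 10
cat >> h.py <<'E'
from scipy.spatial.transform import Rotation as Ro
def wpose():
    o=get_obs();M=np.eye(4);M[:3,:3]=Ro.from_quat(o['tool_rot']).as_matrix();M[:3,3]=o['position']
    c=get_calibration('wrist');return M@np.array(c['T_tool_cam']),c
def wplane(P,c,u,v,z):
    d=P[:3,:3]@np.array([(u-c['cx'])/c['fx'],(v-c['cy'])/c['fy'],1]);o=P[:3,3]
    return o+d*(z-o[2])/d[2]
def wproj(P,c,X):
    p=P[:3,:3].T@(np.array(X)-P[:3,3]);return c['fx']*p[0]/p[2]+c['cx'],c['fy']*p[1]/p[2]+c['cy']
E
python3 - <<'E'
from h import *
P,c=wpose();a=camera('wrist');save('w1.png',a);np.save('w1.npy',P)
for n in ['dial_axis','scale_ring','index_mark','target_line','lug_top']:
    for r in search_frame(n,'wrist')[:2]: print(n,np.round(r['at'],4),round(r['p'],2),np.round(wproj(P,c,r['at'])))
E
```

```text
time: 2.3
position: [0.4278, -0.0223, 0.3628]
tool_rot: [0.945, 0.327, 0.0, -0.001]
ft_force: [0.2, -0.8, -0.1]
grip_width: 0.031
dial_axis [0.4994 0.0129 0.2163] 0.9 [338. 107.]
dial_axis [ 0.7616 -0.2509  0.038 ] 0.62 [594.  78.]
scale_ring [0.5261 0.0033 0.2063] 0.93 [364.  90.]
index_mark [0.531  0.0012 0.2114] 0.59 [371.  86.]
index_mark [0.5276 0.0007 0.2102] 0.43 [368.  90.]
target_line [5.298e-01 4.000e-04 2.106e-01] 0.84 [370.  88.]
lug_top [0.5262 0.0057 0.2076] 0.86 [363.  88.]
```

View pics/w1.png

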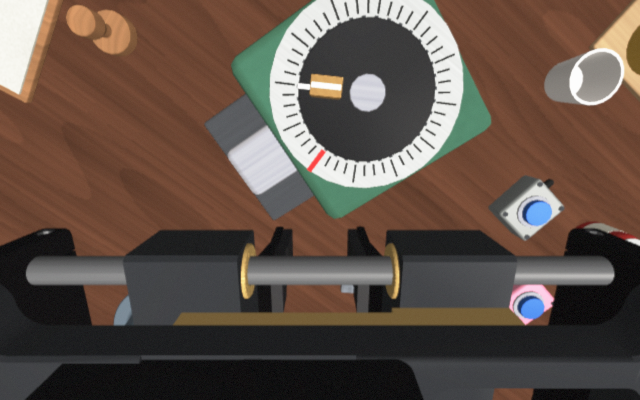

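The wrist view shows the hub at (367,92), the lug at (327,86) with the index mark to its left at (302,87), and the red line from (322,152) to (312,169). Next I'll compute the axis and angles from it.

```bash
cat >> h.py <<'E'
def measure(a,P,c,axis=None):
    a=a.astype(int);r,g,b=a[...,0],a[...,1],a[...,2]
    A0=np.array([.525,0,.212]) if axis is None else np.array([*axis,.212])
    v,u=np.mgrid[0:400,0:640]
    d=np.stack([(u-c['cx'])/c['fx'],(v-c['cy'])/c['fy'],np.ones(u.shape)],-1)@P[:3,:3].T
    s=(.210-P[2,3])/d[...,2];W=P[:3,3]+d*s[...,None];W[s<0]=99
    ok=v<225
    if axis is None:
        # boundary black disc -> white ring along rays, radius 62
        pts=[]
        for th in np.linspace(0,2*np.pi,180,endpoint=False):
            prev=None
            for rr in np.arange(.050,.080,.0005):
                X=A0+[rr*np.cos(th),rr*np.sin(th),0];p=wproj(P,c,X)
                i,j=int(round(p[1])),int(round(p[0]))
                if not(0<=i<225 and 0<=j<640):break
                if a[i,j].min()>130:
                    pts.append(X[:2]);break
        pts=np.array(pts,dtype=np.float32)
        from scipy.optimize import least_squares
        f=least_squares(lambda q:np.hypot(*(pts-q[:2]).T)-q[2],[.525,0,.062],loss='soft_l1',f_scale=.001)
        axis=f.x[:2];print('axis',axis,'r',f.x[2])
    dx=W[...,0]-axis[0];dy=W[...,1]-axis[1];R=np.hypot(dx,dy);T=np.degrees(np.arctan2(dy,dx))%360
    red=ok&(r>150)&(g<90)&(b<90)&(R>.06)&(R<.09)
    wh=ok&(a.min(-1)>140)&(R>.053)&(R<.0605)
    print('red',np.median(T[red]),red.sum(),'white',np.median(T[wh]) if wh.any() else None,wh.sum(),R[red].min(),R[red].max())
    return axis,np.median(T[red]),np.median(T[wh])
E
python3 - <<'E'
from h import *
P=np.load('w1.npy');c=get_calibration('wrist');a=cv2.imread('pics/w1.png')[...,::-1]
ax,t,w=measure(a,P,c)
print('hub',wplane(P,c,367,92,.218),'idx',wplane(P,c,300,87,.212),'red',wplane(P,c,322,152,.212),'lug',wplane(P,c,326,86,.240))
for u,v in [(367,92),(300,87),(322,152),(326,86)]: print(onplane('top',*proj('top',[*ax,.218]),.218)) if 0 else None
th=np.radians(w);print('start point r=.037, 45mm back', ax+.037*np.array([np.cos(th),np.sin(th)])-.045*np.array([-np.sin(th),np.cos(th)]))
print('button',wplane(P,c,538,213,.054),get_obs()['position'],np.degrees(Ro.from_quat(get_obs()['tool_rot']).as_euler('ZYX')))
E
```

```text
axis [0.52426239 0.00079223] r 0.06156932500335853
red 181.57343014851864 80 white 122.24859629311084 52 0.06471183194119653 0.08729006252117487
hub [0.5244313  0.00099499 0.218     ] idx [0.49158818 0.05027705 0.212     ] red [ 0.45843223 -0.00090852  0.212     ] lug [0.50438941 0.03144172 0.24      ]
start point r=.037, 45mm back [0.54257776 0.05609636]
button [ 0.57567257 -0.32882382  0.054     ] [ 0.42895936 -0.02791181  0.36276083] [3.76626153e+01 5.55560117e-03 1.79975491e+02]
```

```bash
python3 -m jog '[{"grip":255,"travel":[3.7,2.7,0],"twist":-5.4},{"grip":255,"travel":[3.7,2.7,0],"twist":0},{"grip":255,"travel":[3.5,2.7,-2],"twist":0},{"grip":255,"travel":[0,0,-4],"twist":0},{"grip":255,"travel":[0,0,-3],"twist":0},{"grip":255,"travel":[0,0,0],"twist":0},{"grip":255,"travel":[0,0,0],"twist":0}]' 10
python3 - <<'E'
from h import *
o=get_obs();print(o['time'],o['position'],np.degrees(Ro.from_quat(o['tool_rot']).as_euler('ZYX')),o['grip_width'],o['ft_force'])
E
```

```text
time: 3.3
position: [0.5382, 0.0533, 0.2728]
tool_rot: [0.961, 0.278, -0.0, -0.0]
ft_force: [0.4, -0.4, 0.3]
grip_width: 0.0007
3.3 [0.53819697 0.05325549 0.27280387] [ 3.22901634e+01  2.87615773e-02 -1.79981182e+02] 0.0006899133347490759 [ 0.39630874 -0.35236465  0.33222347]
```

```bash
python3 -m jog '[{"grip":255,"travel":[0,0,-1.4],"twist":0},{"grip":255,"travel":[0,0,-1.4],"twist":0},{"grip":255,"travel":[-0.85,-0.53,0],"twist":0},{"grip":255,"travel":[-0.85,-0.53,0],"twist":0},{"grip":255,"travel":[0,0,0],"twist":0}]'
python3 - <<'E'
from h import *
ax=np.array([.5243,.0009])
def pt(th): 
    t=np.radians(th);return ax+.037*np.array([np.cos(t),np.sin(t)])-.0175*np.array([-np.sin(t),np.cos(t)])
print(get_obs()['position'],pt(122.25))
T=122.25+np.arange(0,64,3.)
p=[pt(t)*100 for t in T]
q=np.round(p,2)
for t,d in zip(T,np.diff(q,axis=0)): print(t,np.round(d,2))
E
```

```text
time: 3.8
position: [0.5204, 0.0428, 0.2465]
tool_rot: [0.96, 0.278, 0.001, 0.001]
ft_force: [-0.2, -0.3, 0.2]
grip_width: 0.0003
[0.5203829  0.04281179 0.24645486] [0.5193565  0.04153018]
122.25 [-0.22 -0.03]
125.25 [-0.21 -0.04]
128.25 [-0.2  -0.05]
131.25 [-0.21 -0.07]
134.25 [-0.2  -0.07]
137.25 [-0.2  -0.09]
140.25 [-0.19 -0.09]
143.25 [-0.18 -0.11]
146.25 [-0.19 -0.11]
149.25 [-0.17 -0.13]
152.25 [-0.17 -0.13]
155.25 [-0.16 -0.14]
158.25 [-0.15 -0.15]
161.25 [-0.15 -0.16]
164.25 [-0.13 -0.17]
167.25 [-0.13 -0.17]
170.25 [-0.12 -0.18]
173.25 [-0.11 -0.18]
176.25 [-0.1  -0.19]
179.25 [-0.09 -0.2 ]
182.25 [-0.07 -0.2 ]
```

```bash
python3 -m jog '[{"grip":255,"travel":[-0.1,-0.1,0],"twist":0},{"grip":255,"travel":[-0.22,-0.03,0],"twist":3},{"grip":255,"travel":[-0.21,-0.04,0],"twist":3},{"grip":255,"travel":[-0.2,-0.05,0],"twist":3},{"grip":255,"travel":[-0.21,-0.07,0],"twist":3},{"grip":255,"travel":[-0.2,-0.07,0],"twist":3},{"grip":255,"travel":[-0.2,-0.09,0],"twist":3},{"grip":255,"travel":[-0.19,-0.09,0],"twist":3}]'
```

```text
time: 4.6
position: [0.5071, 0.0392, 0.246]
tool_rot: [0.893, 0.45, 0.003, 0.0]
ft_force: [1.6, 2.8, 1.0]
grip_width: 0.0001
```

```bash
python3 -m jog '[{"grip":255,"travel":[-0.18,-0.11,0],"twist":3},{"grip":255,"travel":[-0.19,-0.11,0],"twist":3},{"grip":255,"travel":[-0.17,-0.13,0],"twist":3},{"grip":255,"travel":[-0.17,-0.13,0],"twist":3},{"grip":255,"travel":[-0.16,-0.14,0],"twist":3},{"grip":255,"travel":[-0.15,-0.15,0],"twist":3},{"grip":255,"travel":[-0.15,-0.16,0],"twist":3},{"grip":255,"travel":[0,0,0],"twist":0}]'
python3 - <<'E'
from h import *
P,c=wpose();a=camera('wrist');save('w2.png',a);np.save('w2.npy',P)
print(P[:3,3],get_obs()['position']);measure(a,P,c,[.5243,.0009])
E
```

```text
time: 5.4
position: [0.4942, 0.0297, 0.2457]
tool_rot: [0.797, 0.604, 0.001, 0.0]
ft_force: [1.0, 3.1, 2.3]
grip_width: 0.0004
[0.51321347 0.09738152 0.38627904] [0.49427102 0.02961354 0.24554253]
  return _methods._mean(a, axis=axis, dtype=dtype,
  ret = ret.dtype.type(ret / rcount)
Traceback (most recent call last):
  File "h.py", line 45, in measure
    print('red',np.median(T[red]),red.sum(),'white',np.median(T[wh]) if wh.any() else None,wh.sum(),R[red].min(),R[red].max())
                                                                                                    ~~~~~~~~~~^^
ValueError: zero-size array to reduction operation minimum which has no identity
```

View pics/w2.png

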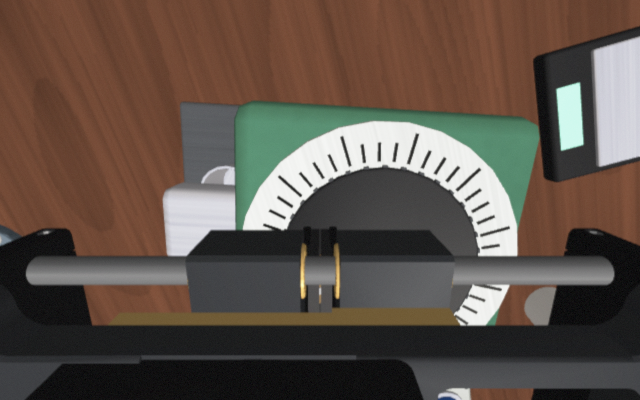

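The gripper hides the lug here: only the ring ticks at the back show. So I'll push by geometry to just short of the line, then back off and look.

```bash
python3 -m jog '[{"grip":255,"travel":[-0.13,-0.17,0],"twist":3},{"grip":255,"travel":[-0.13,-0.17,0],"twist":3},{"grip":255,"travel":[-0.12,-0.18,0],"twist":3},{"grip":255,"travel":[-0.11,-0.18,0],"twist":3},{"grip":255,"travel":[-0.1,-0.19,0],"twist":3},{"grip":255,"travel":[0,0,0],"twist":0},{"grip":255,"travel":[0,0,0],"twist":0}]'
python3 - <<'E'
from h import *
o=get_obs();d=o['position'][:2]-np.array([.5243,.0009]);print(o['position'],np.degrees(np.arctan2(d[1],d[0])),np.hypot(*d),np.degrees(Ro.from_quat(o['tool_rot']).as_euler('ZYX')[0]))
E
python3 -m jog '[{"grip":255,"travel":[0,1,0],"twist":0},{"grip":255,"travel":[0,2,0],"twist":0},{"grip":255,"travel":[0,4,2],"twist":0},{"grip":255,"travel":[0,4,4],"twist":0},{"grip":255,"travel":[0,3,4],"twist":0},{"grip":255,"travel":[0,0,0],"twist":0},{"grip":255,"travel":[0,0,0],"twist":0}]'
python3 - <<'E'
from h import *
P,c=wpose();a=camera('wrist');save('w3.png',a);np.save('w3.npy',P)
measure(a,P,c,[.5243,.0009])
E
```

```text
time: 6.15
position: [0.4879, 0.0204, 0.2449]
tool_rot: [0.711, 0.703, 0.0, -0.0]
ft_force: [-0.9, 3.3, 1.6]
grip_width: 0.0005
[0.48794169 0.02040543 0.24493237] 151.78742938804558 0.041260009443968966 89.3049865221982
time: 6.85
position: [0.488, 0.1562, 0.3407]
tool_rot: [0.71, 0.704, 0.0, 0.001]
ft_force: [-1.2, 0.1, -0.8]
grip_width: 0.0003
  return _methods._mean(a, axis=axis, dtype=dtype,
  ret = ret.dtype.type(ret / rcount)
Traceback (most recent call last):
  File "h.py", line 45, in measure
    print('red',np.median(T[red]),red.sum(),'white',np.median(T[wh]) if wh.any() else None,wh.sum(),R[red].min(),R[red].max())
                                                                                                    ~~~~~~~~~~^^
ValueError: zero-size array to reduction operation minimum which has no identity
```

View pics/w3.png

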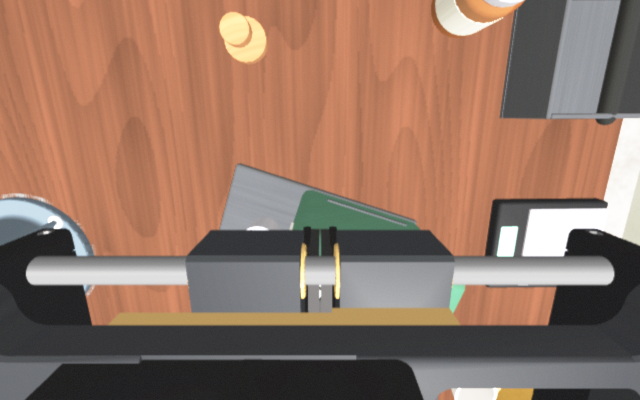

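This view shows the side beyond the grinder, and the dial is hidden. The camera looks towards +y, so I'll pass over the dial to its -y side.

```bash
python3 -m jog '[{"grip":255,"travel":[0.5,-5,0.8],"twist":0},{"grip":255,"travel":[0.5,-5,0.8],"twist":0},{"grip":255,"travel":[0.5,-5,0],"twist":0},{"grip":255,"travel":[0.5,-5,0],"twist":0},{"grip":255,"travel":[0.5,-4.5,0],"twist":0},{"grip":255,"travel":[0,0,0],"twist":0},{"grip":255,"travel":[0,0,0],"twist":0}]'
python3 - <<'E'
from h import *
P,c=wpose();a=camera('wrist');save('w4.png',a);np.save('w4.npy',P)
measure(a,P,c,[.5243,.0009]);measure(a,P,c)
E
```

```text
time: 7.6
position: [0.5114, -0.0888, 0.3538]
tool_rot: [0.712, 0.702, -0.001, -0.002]
ft_force: [0.4, 0.8, 0.0]
grip_width: 0.0006
red 181.76278723974957 98 white 178.82637501054407 49 0.06450565386460834 0.08742754793699227
axis [0.52445187 0.00056013] r 0.06149045492860326
red 181.50330824744796 98 white 178.49055592533847 50 0.06464317568537965 0.08756700238811355
```

View pics/w4.png

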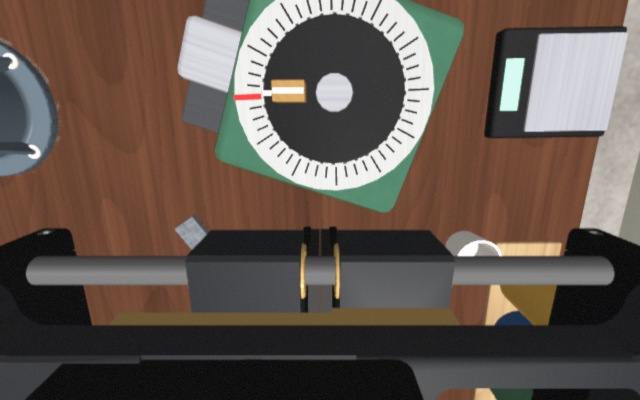

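The index mark ends at (262,93) and the red line begins at about (258,96). The remaining angle measures about 3.0°, so I'll go back behind the lug and nudge it by that much.

```bash
python3 -m jog '[{"grip":255,"travel":[-0.8,5,0],"twist":3},{"grip":255,"travel":[-0.8,5,0],"twist":0},{"grip":255,"travel":[-0.8,3.9,0],"twist":0},{"grip":255,"travel":[0,0,-4],"twist":0},{"grip":255,"travel":[0,0,-4],"twist":0},{"grip":255,"travel":[0,0,-2.8],"twist":0},{"grip":255,"travel":[0,0,0],"twist":0},{"grip":255,"travel":[0,0,0],"twist":0}]'
python3 - <<'E'
from h import *
o=get_obs();p=o['position'];print(p,np.array([.4870,.0185])-p[:2],np.degrees(Ro.from_quat(o['tool_rot']).as_euler('ZYX')[0]))
E
```

```text
time: 8.45
position: [0.4884, 0.0515, 0.2479]
tool_rot: [0.692, 0.722, -0.0, -0.001]
ft_force: [0.8, -0.7, 0.5]
grip_width: 0.0005
[0.48840021 0.05149295 0.24785641] [-0.00140021 -0.03299295] 92.48789081867096
```

```bash
python3 -m jog '[{"grip":255,"travel":[-0.14,-1.3,0],"twist":0},{"grip":255,"travel":[0,-1.1,0],"twist":0},{"grip":255,"travel":[0,-0.3,0],"twist":0},{"grip":255,"travel":[0,-0.2,0],"twist":0},{"grip":255,"travel":[0,-0.2,0],"twist":0},{"grip":255,"travel":[0,-0.2,0],"twist":0},{"grip":255,"travel":[0,0,0],"twist":0},{"grip":255,"travel":[0,0,0],"twist":0}]'
python3 -c "
from h import *
print(get_obs()['position'])"
```

```text
time: 9.25
position: [0.4874, 0.0179, 0.2479]
tool_rot: [0.692, 0.722, 0.0, -0.0]
ft_force: [0.3, 3.6, 2.5]
grip_width: 0.0002
[0.48743303 0.01791065 0.24788401]
```

Contact was made and the target pose reached. Now I'll back off, lift and look from the -y side.

```bash
python3 -m jog '[{"grip":255,"travel":[0,1,0],"twist":0},{"grip":255,"travel":[0,2,0],"twist":0},{"grip":255,"travel":[0,0,4],"twist":0},{"grip":255,"travel":[0,0,4],"twist":0},{"grip":255,"travel":[0.5,-4,2.7],"twist":0},{"grip":255,"travel":[0.5,-5,0],"twist":0},{"grip":255,"travel":[0.5,-5,0],"twist":0}]'
python3 -m jog '[{"grip":255,"travel":[1,0,0],"twist":0},{"grip":255,"travel":[0,0,0],"twist":0},{"grip":255,"travel":[0,0,0],"twist":0}]'
python3 - <<'E'
from h import *
P,c=wpose();a=camera('wrist');save('w5.png',a);np.save('w5.npy',P)
cv2.imwrite('pics/w5c.png',cv2.resize(a[:200,160:460,::-1],None,fx=2.5,fy=2.5,interpolation=cv2.INTER_CUBIC))
print(get_obs()['position']);measure(a,P,c,[.5243,.0009]);measure(a,P,c)
E
```

```text
time: 9.95
position: [0.5029, -0.0932, 0.356]
tool_rot: [0.691, 0.723, -0.0, 0.002]
ft_force: [0.4, -0.1, -0.4]
grip_width: 0.0007
time: 10.25
position: [0.5119, -0.0909, 0.3541]
tool_rot: [0.692, 0.722, -0.001, -0.001]
ft_force: [-0.3, -0.7, -0.1]
grip_width: 0.0005
[ 0.51177608 -0.09046036  0.35422097]
red 181.73962878754224 104 white 183.11753680931486 48 0.0651039088503576 0.08704677784355047
axis [0.52437782 0.0005693 ] r 0.061499002529693994
red 181.48375447101284 104 white 182.3863182687106 51 0.06517968271331814 0.08711007628519869
```

View pics/w5c.png

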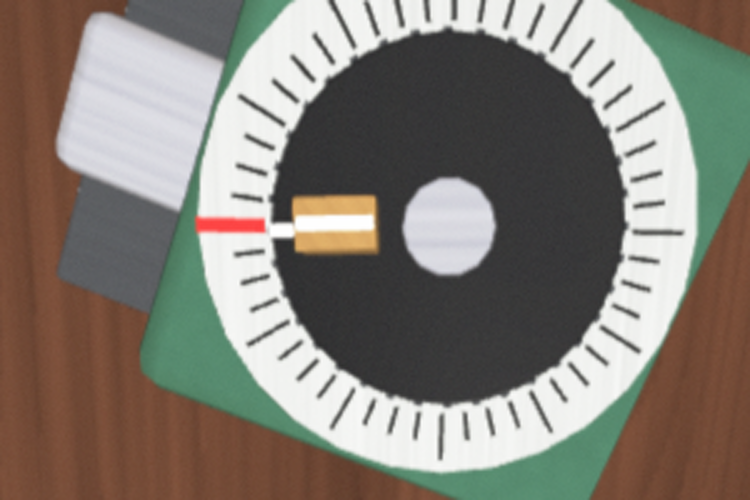

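The index mark is at (270,231) and the red line's end at (266,226) in the crop. The mark is 1–1.4° past the line, about 1.5–2 mm, which is within tolerance. Next is the grey box's button at (0.5755,-0.329).

```bash
python3 -m jog '[{"grip":255,"travel":[1.2,-4.8,0],"twist":0},{"grip":255,"travel":[1.3,-4.8,0],"twist":0},{"grip":255,"travel":[1.3,-4.8,0],"twist":0},{"grip":255,"travel":[1.3,-4.7,0],"twist":0},{"grip":255,"travel":[1.3,-4.7,-4],"twist":0},{"grip":255,"travel":[0,0,-5],"twist":0},{"grip":255,"travel":[0,0,-5],"twist":0},{"grip":255,"travel":[0,0,-5],"twist":0}]'
python3 -m jog '[{"grip":255,"travel":[0,0,-5],"twist":0},{"grip":255,"travel":[0,0,-1],"twist":0},{"grip":255,"travel":[0,0,0],"twist":0},{"grip":255,"travel":[0,0,0],"twist":0}]'
python3 - <<'E'
from h import *
print(get_obs()['position'],get_obs()['ft_force']);
a=camera('scene')
cv2.imwrite('pics/s2.png',cv2.resize(a[130:270,150:300,::-1],None,fx=4,fy=4,interpolation=cv2.INTER_CUBIC))
E
```

```text
time: 11.1
position: [0.574, -0.3184, 0.1714]
tool_rot: [0.691, 0.723, -0.0, -0.0]
ft_force: [-0.0, -0.4, 0.3]
grip_width: -0.0
time: 11.5
position: [0.5755, -0.3205, 0.1156]
tool_rot: [0.692, 0.722, 0.0, 0.002]
ft_force: [0.8, -0.2, 0.5]
grip_width: 0.0007
[ 0.57552125 -0.32054979  0.11556144] [ 0.75639446 -0.24410836  0.49072806]
```

View pics/s2.png

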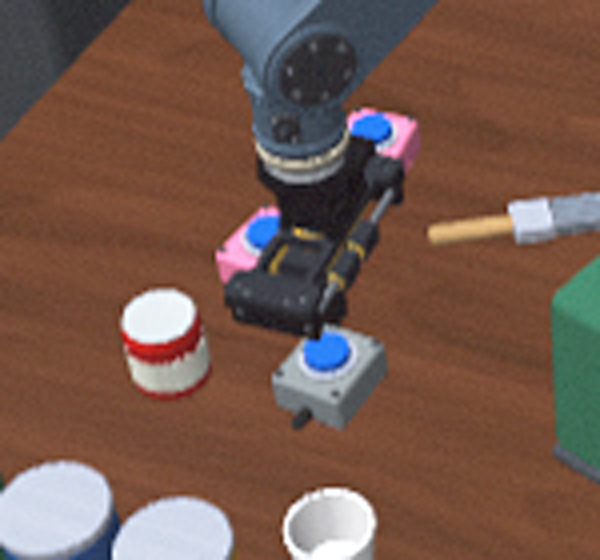

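The fingers stand over the grey box, with the blue top at (325,352) in the crop. They still need to shift 8 mm in -y before pressing in small steps.

```bash
python3 -m jog '[{"grip":255,"travel":[0,-0.9,0],"twist":0},{"grip":255,"travel":[0,0,-2],"twist":0},{"grip":255,"travel":[0,0,-1.4],"twist":0},{"grip":255,"travel":[0,0,-0.4],"twist":0},{"grip":255,"travel":[0,0,-0.2],"twist":0},{"grip":255,"travel":[0,0,-0.2],"twist":0},{"grip":255,"travel":[0,0,0],"twist":0}]'
```

```text
time: 12.25
position: [0.5734, -0.3295, 0.0717]
tool_rot: [0.692, 0.722, -0.0, -0.0]
ft_force: [-2.6, -0.1, 4.6]
grip_width: 0.0006
```

```bash
python3 -m jog '[{"grip":255,"travel":[0,0,-0.15],"twist":0},{"grip":255,"travel":[0,0,-0.15],"twist":0},{"grip":255,"travel":[0,0,0],"twist":0},{"grip":255,"travel":[0,0,0],"twist":0}]'
```

```text
time: 12.65
position: [0.5737, -0.3295, 0.0703]
tool_rot: [0.692, 0.722, -0.0, 0.0]
ft_force: [-4.2, 0.6, 12.0]
grip_width: 0.0002
```

At 12 N with the tips about 6 mm down, the button is on its stop. Now I'll release, lift and check the dial and button again.

```bash
python3 -m jog '[{"grip":255,"travel":[0,0,1],"twist":0},{"grip":255,"travel":[0,0,4],"twist":0},{"grip":255,"travel":[0,0,5],"twist":0},{"grip":255,"travel":[0,0,5],"twist":0},{"grip":255,"travel":[0,0,5],"twist":0},{"grip":255,"travel":[0,0,5],"twist":0},{"grip":255,"travel":[-1,4.8,3],"twist":0},{"grip":255,"travel":[-1,4.8,0],"twist":0}]'
python3 -m jog '[{"grip":255,"travel":[-1,4.8,0],"twist":0},{"grip":255,"travel":[-1,4.8,0],"twist":0},{"grip":255,"travel":[-1,4.5,0],"twist":0},{"grip":255,"travel":[0,0,0],"twist":0},{"grip":255,"travel":[0,0,0],"twist":0},{"grip":255,"travel":[0,0,0],"twist":0}]'
python3 - <<'E'
from h import *
P,c=wpose();a=camera('wrist')
print(get_obs()['position'],get_obs()['ft_force']);measure(a,P,c,[.5243,.0009]);measure(a,P,c)
b=camera('scene');o=cv2.imread('pics/scene.png')[...,::-1]
for r in search_frame('start_top','scene')[:3]: print(np.round(r['at'],3),round(r['p'],2))
save('fin.png',np.vstack([np.hstack([o[100:330,170:500],b[100:330,170:500]]),np.hstack([cv2.resize(a,(330,206)),cv2.resize(a[40:140,180:340],(330,206))])]))
E
```

```text
time: 13.45
position: [0.5579, -0.2413, 0.3498]
tool_rot: [0.693, 0.721, 0.002, 0.007]
ft_force: [0.8, 0.5, 0.3]
grip_width: 0.0007
time: 14.05
position: [0.5259, -0.0993, 0.3444]
tool_rot: [0.692, 0.722, 0.0, 0.001]
ft_force: [-0.2, 0.1, 1.1]
grip_width: 0.0007
[ 0.52578735 -0.09965836  0.34422296] [-0.05143244 -0.32171674  0.29284454]
red 181.74648794054258 122 white 182.2540053968234 57 0.06450589115540287 0.08717523761285115
axis [5.24471008e-01 5.05278577e-04] r 0.06150819378485125
red 181.4720245546439 122 white 181.82799213589405 61 0.06467206297437413 0.08732767455478194
[ 0.327 -0.234  0.014] 0.69
[ 0.46  -0.443  0.056] 0.51
```

View pics/fin.png

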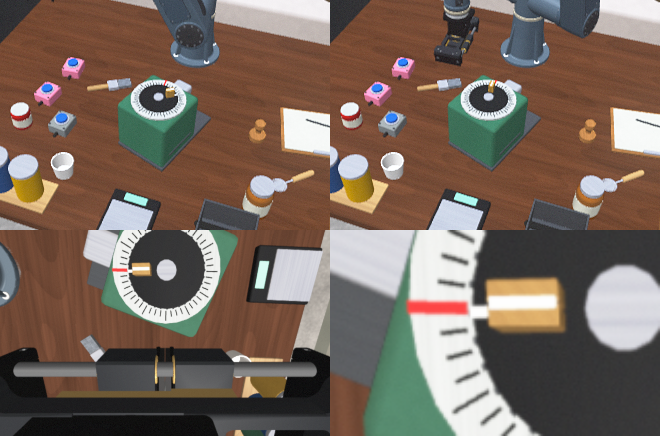

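The mark meets the red line to within about 1° (1 mm), the button is up again, the bystanders are where they were, and the arm is clear of everything.

```bash
python3 -c "
from rig import *
print(hand_in())"
```

```text
the job is handed in; nothing more can be done
None
```

The dial is set to the red line, the blue start button on the grey box has been pressed and released, and the job is handed in; the hand-in gives no verdict.

- **Dial:** I pushed the lug counter-clockwise with closed fingertips on one flank only, at about 3–4 N at the wrist. It took two pushes: the first stopped 3° short, so I nudged it once more. My checks after the nudge disagree slightly. The first put the mark 0.9–1.4° past the red line, up to about 2 mm in the picture, and the last put it 0.4–0.5° past, about 0.5 mm. Both are inside the 4 mm limit.
- **Button:** I pressed until the wrist read 12 N with the fingertips about 6 mm down, so I took it to be on its stop. In the final picture it looks up again. The network did not report this button in that last view, so that rests on the picture alone.
- **Everything else:** by eye, the bystanders in the final view have not moved; I did not measure them. The arm is hovering clear of everything, and the clock read about 14 s of the 54 s allowed.

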